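# Draw the hot vial tray out to its stop with the hook

### The arm

A 7-joint arm with a two-finger parallel gripper is mounted at the origin on the work surface. World frame = base frame: x ahead of the robot, y to its left, z up, the work surface at z = 0. Lengths are in m, angles in rad, forces in N, time in s.
With the tool pointing down it reaches from about 0.375 to 0.925 m from the base axis. Payload 3.1 kg.
Tool frame: the origin (TCP) lies between the finger pads; the fingertips stand 19 mm ahead of it and the grasp point (between the pads) is the TCP; z points along the fingers, y is the line along which they close (so a half turn about z gives the same grasp; the last joint's range is limited). The gripper opens to 85 mm and grips with 20 to 120 N. Pads are 22 mm wide; open, the fingers measure 114 mm over their backs; the gripper's body (76 mm by 85 mm) begins 54 mm behind the grasp point. The pads swing forward as they close: fully open they stand 13 mm farther back than shut.
Start: joints at [-1.289, 0.383, 0.044, 1.598, -0.018, 1.161, -0.05], TCP at [0.241, 0.604, 0.213] pointing down, gripper open.
Joint ranges: [-2.61, 2.61], [-0.41, 2.15], [-1.48, 1.57], [0, 2.5], [-1.57, 4.71], [0.05, 1.97], [-2.85, 2.85]. Speed limits (rad/s): [2.79, 2.79, 3.14, 3.14, 3.14, 3.14, 3.14].

### API

Orientations are given as a unit quaternion [x, y, z, w].
In Python, from bench import move_ptp, movel, move_j, move_gripper, pause, inverse_kinematics, read_camera, camera_params, MotionError, sign_off, look_for, tip_of, read_time_s, read_qpos, read_joint_vel, read_effort, read_eef_pos, read_tcp_rot, read_ft_force, read_ft_torque, read_finger_gap, read_grasp_force gives the robot as it stands. Calls block until the motion is done:
- move_ptp(position, orientation): joint-space move of the TCP to a pose.
- movel(position, orientation=None, speed=0.15): straight line of the TCP; orientation=None keeps the orientation; speed is the mean speed in m/s.
- move_j(angles): joint-space move.
- move_gripper(opening, effort=None): finger opening in m; effort is the grip in N (None keeps the last); returns when the fingers have stopped.
- pause(seconds).
- inverse_kinematics(position, orientation): joint angles nearest the present ones, or None.
- read_camera(name): name is "scene" or "top" or "wrist"; returns the picture (480x640x3 uint8, red, green, blue); there is no depth.
- camera_params(name): a dict with "K" (3x3 intrinsics, pixels), "camera_from_world" (4x4, takes a point from world to camera coordinates). Camera axes: x right, y down, z forward; pixel columns grow to the right and rows downward; lengths in m; the calibration is good to about 2 mm. A picture is of the moment at which its call begins: read the wrist's pose just before it. camera_params takes no time and is no camera call; for the wrist camera it gives the pose at the moment of the call.
A pose or a line that the arm cannot do raises MotionError and nothing moves.
- sign_off(): hands the job in; it is judged then, once.
Trained networks look in the newest picture that a camera, given by its name, has taken for a name from the list of things; names that differ only in an ending like _2 or _b are one class to them, and where a whole thing is asked for, a point or a joint stands for the part that bears it (a point fixed in the world has none). Each returns a list of dicts, best first, with "confidence" (0 to 1); they miss things now and then, are a little off and sometimes report something else, mostly with a low value. They report only what shows in the picture. A call takes as long as a camera call. They do not tell look-alikes from the thing itself.
- look_for(camera, name): "at" ([column, row] in pixels, amid what is visible of it).
- tip_of(camera, name): "at" ([column, row] in pixels: a listed point, or the origin of a listed thing).
Readings, each from a call of its own:
- read_time_s(): time.
- read_qpos(): joint angles.
- read_joint_vel(): joint speeds.
- read_effort(): joint torques, N m.
- read_eef_pos(): TCP position.
- read_tcp_rot(): TCP orientation.
- read_ft_force(): force on the tool from outside, world axes, zero at the start.
- read_ft_torque(): the same for the moment, N m.
- read_finger_gap(): finger opening in m.
- read_grasp_force(): force on a finger pad.
Only numpy, scipy, OpenCV 4.12 (cv2) and the standard library are available. Lean on these libraries where they do the work, as an engineer would, in place of code of your own. Each camera call takes 0.05 s, during which the arm holds its last target. There are 200 camera calls.

### The job

The vial tray in the warming cabinet is hot: take the hook tool from its rest, put its tip down into the tray's pull eye and gently draw the tray out along its slide until you feel it come firmly up against its end stop, which is out of sight and set differently every time. Do not touch the tray with the robot and do not yank or overload it at the stop, for the vials are glass. Leave the tray there against the stop, lay the hook back in its rest as it was, and leave everything else where it stands.

Things in the scene. Friction and masses are not known exactly. Their poses are not given: they have to be found in the camera images.
- hook: Hook tool, 0.12 kg: white handle bar 115 x 16 (across) x 20 (high) mm with two guards 26 mm wide at x = -24 and +24, then a 6 mm steel rod that runs forward and bends straight down. Origin: on the handle's axis between the guards, near the centre of mass. x along the tool to the bend, z up, away from the bent-down tip. Starts level in its rest; grip it across y at the origin.
- hook_tip (a point): Lower end of the hook's bent-down tip: 115 mm ahead (+x) of the hook's origin and 48 mm below it. The tip is a straight round pin 6 mm thick, 45 mm of it below the rod.
- rest: Grey stand for the hook, fixed, left or right on the table: base plate 160 x 70 x 8 mm and two forks, 12 mm thick, 46 mm wide, centred at x = -45 and +42. The handle lies 60 mm up on the forks between cheeks 26 mm apart that rise to 74 mm. Origin on the table under the stand, x along the lying tool: at home the hook has the same yaw, its tip over the front (+x) end.
- seat (a point): Where the hook's origin is when the hook is home in its rest: 70 mm above the rest's origin, same axes.
- rack: White warming cabinet, clear roof, with an open steel slide in front, fixed. Origin on the table; +x into the cabinet: the tray is drawn to -x. Slide floor 12 mm above the table, x -140 to +160; rails at y +-38 to 62, 28.5 mm high, their lips lie over the tray's edges so it slides with 2 mm play but cannot lift. Cabinet walls and roof (85 mm high, 200 mm wide) start at x = +50.
- tray: Aluminium tray 110 x 90 x 22 mm with six capped glass vials, top 60 mm above its underside; 0.35 to 0.65 kg, rubs on the slide at 1.5 to 5 N. Origin: centre of underside, axes as the rack's. Starts 62 to 88 mm into the rack (+x), half under the roof, its eye out in front. Hot: only the hook may touch it. More than 22 N between hook and tray breaks the glass.
- eye (a point): Centre of the tray's pull eye: a flat level steel ring, bar 6 mm thick, clear hole 16 mm across, 78 mm in front (-x) of the tray's origin and 18 mm above its underside (30 mm above the table; 15 mm clear below the ring).
- stop: Black strip on the slide floor at its open end, marking the end stop; origin at the rack's origin. The stop is a rigid pair of pins hidden under the lips, its place unreported: it catches the tray when the tray's origin lies anywhere from 30 mm before (-x) to 10 mm past (+x) the rack's origin. Firmly against it: over 3 N on the pins for a third of a second; then only friction holds the tray.
- vial_stand: Bystander: white vial stand 160 x 60 x 60 mm, loose, across the table from the hook's rest.
- bottle: Bystander: amber jar, diameter 66, 150 mm tall; origin under its base.
- beaker: Bystander: open glass beaker, diameter 72, 90 mm tall; origin under its base.
- vial_a: Bystander: capped vial, diameter 28, 60 mm tall, beside the cabinet on the left; origin under its base.
- vial_b: Bystander: capped vial like the other, beside the cabinet on the right; origin under its base.
- dish: Bystander: flat white dish, diameter 110, 18 mm high; origin under its base.
- spatula: Bystander: spatula 180 mm long, lying.
- flask: Bystander: round flask fixed on a cork ring, 72 mm wide, 138 mm tall; origin under its base.
Mind the look-alikes: they are no part of the job. What is shaped like the hook but black or red is not meant. What is shaped like the tray but turquoise is not meant.

How it is judged:
On the way, in this order (a step that is already met when the one before it is completed fails the run):
1. the hook's tip is down inside the tray's eye (horizontal distance between hook_tip and eye below 0.0085 m and z of hook_tip in the frame of eye below -0.003 m), for 0.1 s.
2. the tray is pulled by the hook firmly against its end stop (more than 3 N on the stop for 0.3 s) (contact force between tray and stop above 3 N and contact force between hook and tray above 3 N and x of tray in the frame of rack below 0.02 m), for 0.3 s.
At the end, for the whole second after the job is handed in: The tray stands drawn out within 4 mm of its end stop, at rest; the hook lies still in both forks of its rest, within 15 mm lengthwise of its first place and 8 mm sideways, handle down in the forks (4 mm), level, tip down over the front end (x of stop_pin_c0 in the frame of tray above -0.064 m and linear speed of each of tray, hook below 0.01 m/s and x of hook in the frame of rest between -0.015 and 0.015 m and y of hook in the frame of rest between -0.008 and 0.008 m and z of hook in the frame of rest between 0.066 and 0.074 m and angle between hook's own z axis and vertical below 0.1 rad and angle between the x axis of hook and the x axis of rest, either way round below 0.2 rad and x of hook_tip in the frame of rest above 0.09 m); the robot touches nothing.
It fails at once if hook and tray press on each other with more than 22 N (contact force between hook and tray above 22 N).
It fails at once if the robot touches the tray (contact force between the arm and tray above 0.3 N).
It fails at once if the gripper touches the tray (contact force between the fingers and tray above 0.3 N).
It fails at once if a bystander is moved by more than 20 mm or tipped (distance of any of vial_stand, bottle, beaker, vial_a, vial_b, dish, spatula, flask from where it was at the start of the episode above 0.02 m or angle between any of vial_stand, bottle, beaker, vial_a, vial_b, dish, flask's own z axis and vertical above 0.4 rad).
It also fails if it takes over 70 s, if anything falls off the work surface, if the arm or the gripper's body presses on something with over 40 N, if the wrist force passes 120 N, or if a joint passes its speed limit or range.

## Working session

There is one attempt and no reset: what is moved stays moved. The work goes in short steps, each a Python script; the robot and the scene stay as the last script left them, time stands still between calls to the robot, and variables do not carry over. Pictures are saved under pics/ and viewed, at most 10 in all, crops included, and the job is handed in when it is done.

```bash
ls; mkdir -p pics; cat > h.py <<'E'
import numpy as np, cv2
from bench import *
def snap(c,fn=None):
    im=read_camera(c)
    if fn: cv2.imwrite('pics/'+fn,im[:,:,::-1])
    return im
def ray(P,px):
    K=np.array(P['K']);T=np.array(P['camera_from_world']);R=T[:3,:3];t=T[:3,3]
    d=R.T@np.linalg.inv(K)@np.array([px[0],px[1],1.]);return -R.T@t,d
def at_z(P,px,z):
    o,d=ray(P,px);return o+d*(z-o[2])/d[2]
def proj(P,p):
    T=np.array(P['camera_from_world']);c=T[:3,:3]@np.array(p)+T[:3,3];q=np.array(P['K'])@c;return q[:2]/q[2]
E
python3 - <<'E'
from h import *
print(read_time_s(),read_tcp_rot(),read_ft_force())
for c in("top","scene"):
    snap(c,c+"0.png");P=camera_params(c)
    print(c,ray(P,(320,240)))
    for n in("hook","hook_tip","rest","rack","tray","eye","stop"):
        for f in(look_for,tip_of):
            try:print(n,f.__name__,[(np.round(r['at'],1).tolist(),round(r['confidence'],2)) for r in f(c,n)[:4]])
            except Exception as e:print(n,f.__name__,e)
print(read_time_s())
E
```

```text
pics
0.0 [ 1.88715555e-01  9.82030912e-01 -1.30346290e-03 -1.70044287e-04] [-0.18107529  0.84630229  0.2689047 ]
top (array([ 0.35351931, -0.01998179,  1.20019845]), array([ 0.11474151,  0.00697775, -0.99351319]))
hook call [([275.8, 310.7], 0.71), ([208.4, 231.3], 0.69), ([188.1, 342.8], 0.65)]
hook call [([187.4, 341.7], 0.91), ([205.6, 232.3], 0.79), ([274.0, 310.2], 0.63)]
hook_tip call [([274.6, 308.8], 0.9), ([188.7, 335.2], 0.76), ([438.9, 158.8], 0.47)]
hook_tip call [([215.4, 197.4], 0.74), ([200.8, 293.3], 0.71), ([257.4, 265.9], 0.58)]
rest call [([228.3, 174.8], 0.69), ([216.9, 240.7], 0.68)]
rest call [([212.1, 236.9], 0.92)]
rack call [([314.5, 146.0], 0.7)]
rack call [([315.0, 173.6], 0.96), ([231.7, 178.4], 0.31)]
tray call [([316.5, 156.7], 0.97), ([368.8, 295.8], 0.61)]
tray call [([366.4, 291.1], 0.7), ([314.5, 147.1], 0.57)]
eye call [([314.4, 155.9], 0.93), ([365.7, 299.2], 0.6), ([226.7, 175.9], 0.48), ([206.0, 232.1], 0.16)]
eye call [([313.4, 169.3], 0.8), ([366.8, 325.1], 0.71)]
stop call [([320.7, 220.3], 0.57)]
stop call []
scene (array([1.40901577, 0.25398
[... 202 characters left out ...]
0.65), ([382.5, 212.8], 0.57)]
hook_tip call [([476.1, 209.8], 0.84), ([448.3, 260.3], 0.64), ([385.7, 217.9], 0.61)]
hook_tip call [([435.6, 311.2], 0.63), ([396.7, 247.2], 0.6), ([465.5, 236.9], 0.56), ([201.3, 225.1], 0.46)]
rest call [([445.9, 279.0], 0.72), ([464.3, 325.5], 0.51)]
rest call [([447.3, 282.4], 0.75)]
rack call [([290.5, 330.5], 0.7), ([414.0, 321.6], 0.27)]
rack call [([296.3, 317.6], 0.86), ([448.9, 259.9], 0.55)]
tray call [([283.2, 206.5], 0.68), ([292.0, 301.7], 0.44)]
tray call [([283.3, 210.4], 0.85)]
eye call [([285.7, 203.8], 0.65)]
eye call [([291.7, 186.6], 0.85), ([297.8, 305.8], 0.42)]
stop call [([304.4, 270.0], 0.66), ([450.4, 278.2], 0.46)]
stop call []
1.5
```

View pics/top0.png

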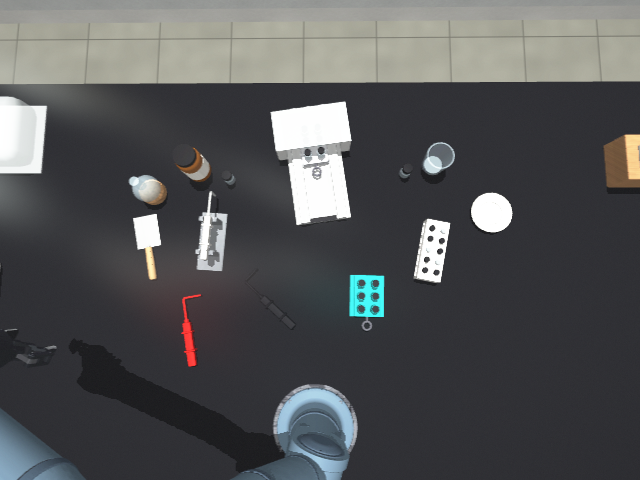

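View pics/scene0.png

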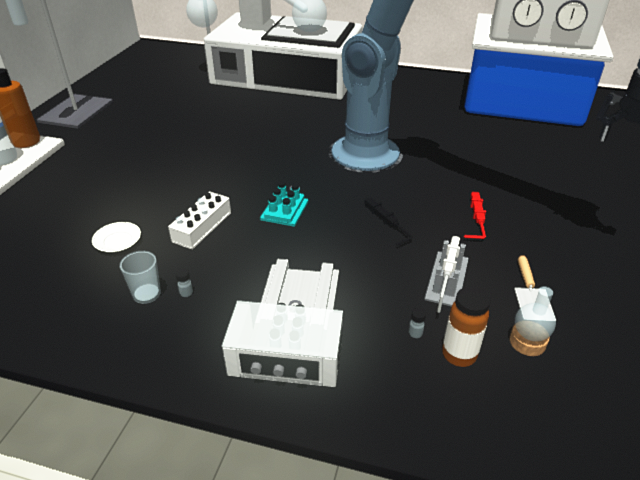

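```bash
python3 - <<'E'
from h import *
P=camera_params("top");S=camera_params("scene")
def tri(a,b):
    o1,d1=ray(P,a);o2,d2=ray(S,b);M=np.c_[d1,-d2];s=np.linalg.lstsq(M,o2-o1,rcond=None)[0]
    p=o1+s[0]*d1;q=o2+s[1]*d2;return ((p+q)/2).round(4),np.linalg.norm(p-q).round(4)
print("hook",at_z(P,(205.6,232.3),.07),tri((205.6,232.3),(449,259.1)))
print("tip",at_z(P,(215.4,197.4),.022),tri((215.4,197.4),(435.6,311.2)))
print("rest",at_z(P,(212.1,236.9),0))
print("rack",at_z(P,(315,173.6),0),tri((315,173.6),(296.3,317.6)))
print("eye",at_z(P,(313.4,169.3),.03),tri((313.4,169.3),(297.8,305.8)))
print("tray",at_z(P,(314.5,147.1),.012))
E
```

```text
hook [0.50386182 0.28675801 0.07      ] (array([0.504 , 0.2831, 0.0719]), np.float64(0.0061))
tip [0.60706209 0.2760739  0.022     ] (array([0.6082, 0.274 , 0.0185]), np.float64(0.0059))
rest [0.50034379 0.28721674 0.        ]
rack [0.679716   0.00287068 0.        ] (array([ 0.6813,  0.0015, -0.0042]), np.float64(0.003))
eye [0.68366121 0.00672713 0.03      ] (array([0.683 , 0.0057, 0.0332]), np.float64(0.0019))
tray [0.75261048 0.00430933 0.012     ]
```

The hook lies in the grey rest around (208,232) in the top picture, tip near (211,195). The rack is at (318,180), with the eye near (316,172). The black and red hooks and the turquoise tray are decoys. Next I'll take wrist close-ups.

```bash
cat >> h.py <<'E'
def quat(yaw):  # tool down, tool x opposite to direction 'yaw'
    f=(yaw+np.pi)/2; return [np.cos(f),np.sin(f),0.,0.]
E
python3 - <<'E'
from h import *
def look(tag,names):
    im=snap("wrist",tag+".png");P=camera_params("wrist");np.savez(tag+".npz",K=P['K'],camera_from_world=P['camera_from_world'])
    print(tag,read_eef_pos().round(4) if hasattr(read_eef_pos(),'round') else read_eef_pos())
    for n,z in names:
        for r in tip_of("wrist",n)[:3]: print(n,np.round(r['at'],1),round(r['confidence'],2),at_z(P,r['at'],z).round(4))
move_ptp([.47,.285,.27],quat(-.09)); pause(.3)
look("w_hook",[("hook",.07),("hook_tip",.022),("rest",0),("seat",.07)])
move_ptp([.60,.005,.27],quat(.09)); pause(.3)
look("w_eye",[("eye",.03),("tray",.012),("rack",0.),("stop",0.)])
print(read_time_s())
E
```

```text
w_hook [0.4697 0.2856 0.2698]
hook [318.3 221.2] 0.69 [0.4948 0.2851 0.07  ]
hook [127.4  37.4] 0.57 [0.3115 0.1327 0.07  ]
hook [130.  349.9] 0.26 [0.631  0.0527 0.07  ]
hook_tip [201.7 149.6] 0.96 [0.4164 0.1642 0.022 ]
hook_tip [330.3  61.4] 0.59 [0.3414 0.3111 0.022 ]
rest [319.5 207.2] 0.59 [0.4983 0.2864 0.    ]
seat [317.2 222.7] 0.74 [0.4963 0.2838 0.07  ]
w_eye [0.5999 0.0061 0.27  ]
eye [304.  250.8] 0.68 [ 0.6746 -0.0018  0.03  ]
tray [311.  302.8] 0.76 [0.7526 0.0129 0.012 ]
rack [25.4 24. ] 0.61 [ 0.4603 -0.3104  0.    ]
5.25
```

```bash
python3 -c "
import cv2
a=cv2.imread('pics/w_hook.png');b=cv2.imread('pics/w_eye.png')
cv2.imwrite('pics/w_hook_c.png',cv2.resize(a[120:420,180:480],(600,600),interpolation=2))
cv2.imwrite('pics/w_eye_c.png',cv2.resize(b[100:400,160:460],(600,600),interpolation=2))"
```

```text
(no output)
```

View pics/w_hook_c.png

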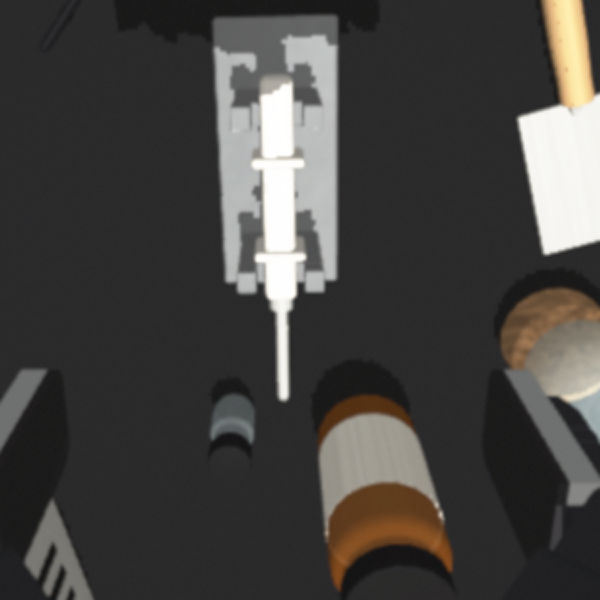

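View pics/w_eye_c.png

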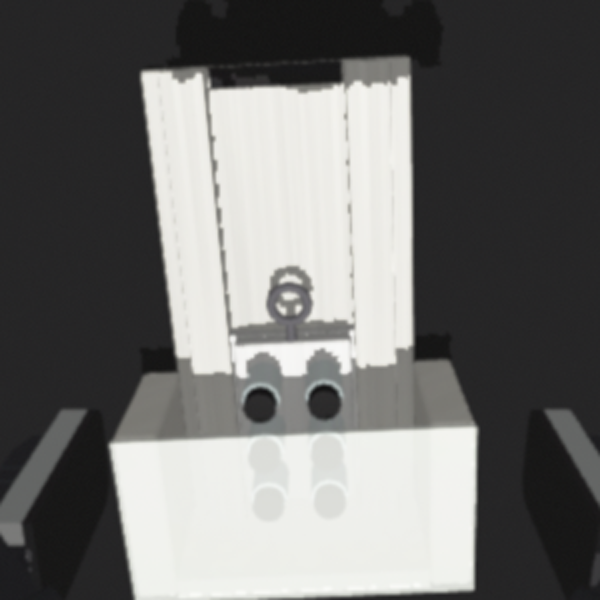

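The wrist views are clear. The hook's guards are at crop (278,162) and (280,258) and the rod end is at (284,398). The eye's centre is at crop (289,301). Now I'll turn these into metres, with cross-checks.

```bash
python3 - <<'E'
from h import *
W=np.load("w_hook.npz");E=np.load("w_eye.npz");T=camera_params("top")
h=lambda x,y,z:at_z(W,(x/2+180,y/2+120),z).round(4)
e=lambda x,y,z:at_z(E,(x/2+160,y/2+100),z).round(4)
print("cam pos",ray(W,(0,0))[0])
g1,g2=h(278,162,.082),h(280,258,.082);r=h(277,80,.08);f=h(282,300,.08);b=h(284,398,.07)
print("guards",g1,g2,np.linalg.norm(g2-g1),"mid",(g1+g2)/2,"ends",r,f,np.linalg.norm(f-r),"bend",b)
d=b-r;print("hook yaw",np.arctan2(d[1],d[0]), "origin from bend",b[:2]-.118*d[:2]/np.linalg.norm(d[:2]))
p=[h(214,18,.008),h(337,15,.008),h(227,282,.008),h(337,280,.008)];print("plate",p,"ctr",np.mean(p,0))
d=(p[2]+p[3]-p[0]-p[1]);print("plate yaw",np.arctan2(d[1],d[0]))
q=[e(142,71,.0285),e(410,57,.0285),e(178,360,.0285),e(413,348,.0285)];print("rails",q)
for a in(q[2]-q[0],q[3]-q[1]):print("yaw",np.arctan2(a[1],a[0]))
a=q[0]-q[1];print("yaw front",np.arctan2(-a[0],a[1]),np.linalg.norm(a))
print("eye",e(289,301,.03),"top",at_z(T,(316.5,172.5),.03))
print("front mid",(q[0]+q[1])/2)
E
```

```text
cam pos [0.38636071 0.29384279 0.43044395]
guards [0.4707 0.2879 0.082 ] [0.5208 0.2845 0.082 ] 0.050215236731494195 mid [0.49575 0.2862  0.082  ] ends [0.4315 0.2909 0.08  ] [0.5451 0.2834 0.08  ] 0.1138473100253142 bend [0.6099 0.279  0.07  ]
hook yaw -0.06660536754082746 origin from bend [0.49216164 0.28685362]
plate [array([0.4038, 0.2584, 0.008 ]), array([0.4083, 0.3266, 0.008 ]), array([0.5624, 0.2481, 0.008 ]), array([0.5672, 0.3167, 0.008 ])] ctr [0.485425 0.28745  0.008   ]
plate yaw -0.06353641276189444
rails [array([ 0.5511, -0.0895,  0.0285]), array([0.531 , 0.0515, 0.0285]), array([ 0.7191, -0.0652,  0.0285]), array([0.6983, 0.0756, 0.0285])]
yaw 0.14364661542839577
yaw 0.1430684061434069
yaw front -2.999993483993202 0.1424254541856897
eye [ 0.6742 -0.0012  0.03  ] top [ 0.67464529 -0.00179653  0.03      ]
front mid [ 0.54105 -0.019    0.0285 ]
```

```bash
python3 - <<'E'
from h import *
q=quat(-.066)
move_ptp([.4945,.2863,.17],q); pause(.2)
movel([.4945,.2863,.071],q,speed=.08); pause(.3)
print(read_eef_pos(),read_ft_force())
move_gripper(0.0,100); pause(.3)
p=read_eef_pos();print("grip",p,read_tcp_rot(),read_finger_gap(),read_grasp_force(),read_ft_force())
np.save("grip.npy",p)
movel([.4945,.2863,.17],q,speed=.06); pause(.4)
print(read_eef_pos(),read_tcp_rot(),read_finger_gap(),read_ft_force(),read_ft_torque())
im=snap("wrist","lift.png");P=camera_params("wrist");np.savez("lift.npz",K=P['K'],camera_from_world=P['camera_from_world'])
for n in("hook","hook_tip"):print(n,[(np.round(r['at'],1),round(r['confidence'],2)) for r in tip_of("wrist",n)[:3]])
print(read_time_s())
cv2.imwrite('pics/lift_c.png',cv2.resize(im[100:340,190:450,::-1],None,fx=2.3,fy=2.3,interpolation=2))
E
```

```text
[0.49464614 0.28641852 0.07130907] [0.50982016 0.29013708 0.35067329]
grip [0.4944914  0.28629422 0.07098359] [ 3.29994757e-02  9.99455369e-01  4.37826399e-07 -1.25026684e-05] -0.00015581886306782747 0.0 [-0.08534899 -0.38345051  0.25817618]
[0.4944937  0.28628018 0.16993672] [ 3.29873401e-02  9.99455769e-01 -3.50189575e-05 -1.44806920e-05] -3.384304959209217e-05 [-0.57920519 -0.94700567  0.39343363] [0.0078547  0.05554761 0.04057724]
hook [(array([315.4, 229. ]), 0.74)]
hook_tip [(array([337.4,   6.7]), 0.83), (array([159.5, 123.7]), 0.57)]
11.7583
```

View pics/lift_c.png

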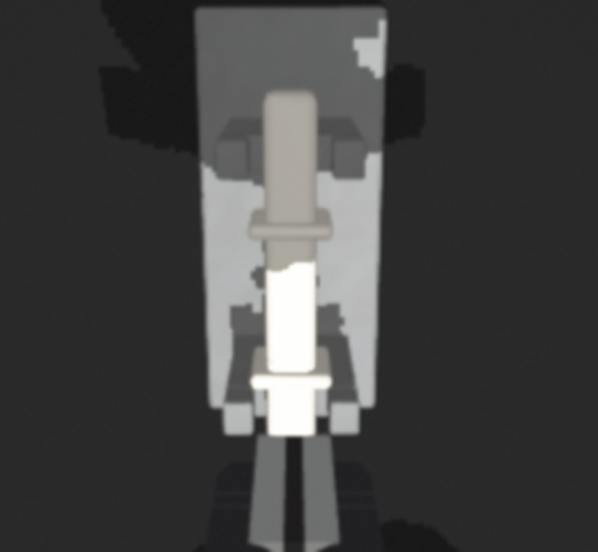

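The hook wasn't gripped. It's still in its rest, at about the same depth as before, and the gripper closed fully. I'll compare the hook's measured position with the projected TCP.

```bash
python3 - <<'E'
from h import *
L=np.load("lift.npz");T=camera_params("top");S=camera_params("scene")
h=lambda x,y,z:at_z(L,(x/2.3+190,y/2.3+100),z).round(4)
print("TCP px",proj(L,[.4945,.2863,.17]),"tip px",proj(L,[.4945,.2863,.151]),"cam",ray(L,(0,0))[0])
print("rear",h(290,92,.08),"g",h(290,226,.083),h(290,378,.083),"front",h(290,435,.08))
print("finger tip bottom crop(290,435) at z=.151",h(290,440,.151))
print(read_eef_pos(),read_finger_gap(),read_grasp_force())
im=snap("scene");cv2.imwrite("pics/s2.png",cv2.resize(im[130:350,330:550,::-1],None,fx=2.7,fy=2.7,interpolation=2))
for p in([.4945,.2863,.17],[.4945,.2863,.07]):print((proj(S,p)-[330,130])*2.7)
E
```

```text
TCP px [315.75874993 290.30815318] tip px [315.896769   273.77896013] cam [0.41098423 0.29263556 0.3305721 ]
rear [0.4301 0.2906 0.08  ] g [0.469  0.2879 0.083 ] [0.5185 0.2846 0.083 ] front [0.5403 0.2831 0.08  ]
finger tip bottom crop(290,435) at z=.151 [0.505  0.2857 0.151 ]
[0.49451061 0.28630469 0.17000174] 9.839746831392464e-05 0.0
[350.88676037 240.30966462]
[330.26161828 342.82825305]
```

View pics/s2.png

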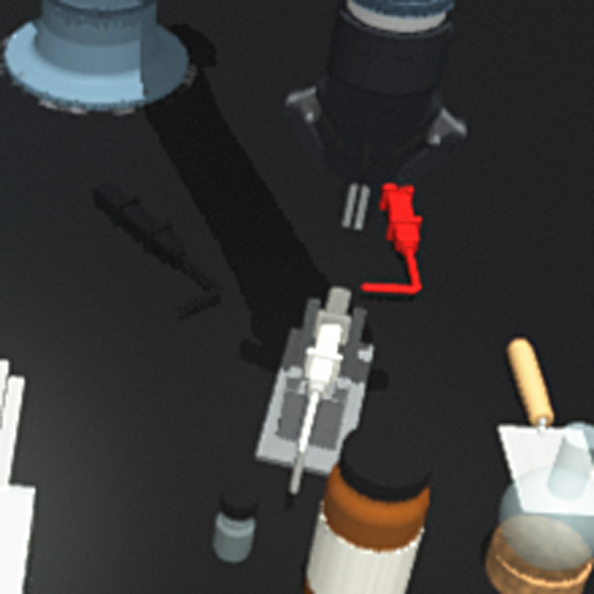

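```bash
python3 - <<'E'
from h import *
L=np.load("lift.npz");S=camera_params("scene")
def tri(a,b):
    o1,d1=ray(L,a);o2,d2=ray(S,b);s=np.linalg.lstsq(np.c_[d1,-d2],o2-o1,rcond=None)[0]
    p=o1+s[0]*d1;q=o2+s[1]*d2;return p.round(4),q.round(4)
print("fingertip",tri((290/2.3+190,437/2.3+100),(356/2.7+330,228/2.7+130)))
print("rear handle end",tri((290/2.3+190,92/2.3+100),(340/2.7+330,291/2.7+130)))
move_gripper(.085);pause(.2)
print(read_finger_gap(),read_eef_pos(),read_ft_force())
im=snap("scene");im2=snap("wrist")
a=cv2.resize(im[130:350,380:500],(400,600)) if 0 else cv2.resize(im[130:290,400:540],None,fx=2.7,fy=2.7,interpolation=2)
b=cv2.resize(im2[180:480,100:540],None,fx=.95,fy=1.44,interpolation=2)
c=np.zeros((432,800,3),np.uint8);c[:a.shape[0],:a.shape[1]]=a;c[:b.shape[0],380:380+b.shape[1]]=b[:432,:420]
cv2.imwrite("pics/open.png",c[:,:,::-1])
E
```

```text
fingertip (array([0.4899, 0.2868, 0.1785]), array([0.49  , 0.2883, 0.1785]))
rear handle end (array([0.4307, 0.2905, 0.0723]), array([0.4306, 0.288 , 0.0723]))
0.08464718385814911 [0.49451614 0.2863037  0.17000058] [-0.29711101 -0.05494962  0.05374704]
```

View pics/open.png

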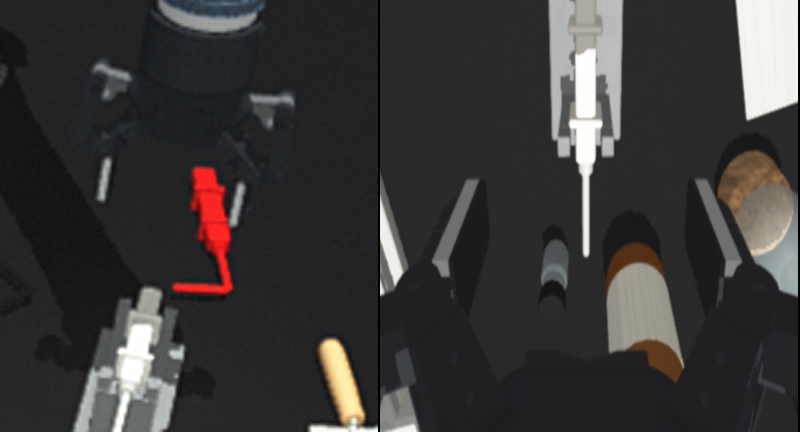

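The cameras put the closed fingertips 10 to 20 mm above the reported TCP, instead of 19 mm below it, so the pads closed above the handle. A reported height of 0.035 is safe under either reading, so I'll descend to that, close and check the gap.

```bash
python3 - <<'E'
from h import *
q=quat(-.066)
movel([.4945,.2863,.075],q,speed=.12)
for z in(.06,.05,.042,.035):
    movel([.4945,.2863,z],q,speed=.06); f=np.array(read_ft_force()); print(z,f.round(2))
    if abs(f[2])>4: break
move_gripper(0.0,100); pause(.2)
p=read_eef_pos();print("grip",p,read_finger_gap(),read_grasp_force(),np.round(read_ft_force(),2))
np.save("grip.npy",p);im=snap("wrist");P=camera_params("wrist");np.savez("grip.npz",K=P['K'],camera_from_world=P['camera_from_world'])
im2=snap("scene")
b=cv2.resize(im[100:400,180:480],(420,420),interpolation=2);a=cv2.resize(im2[160:300,390:516],(378,420),interpolation=2)
cv2.imwrite("pics/grip.png",np.hstack([b,a])[:,:,::-1])
print(read_time_s())
E
```

```text
0.06 [-0.75 -0.15  0.82]
0.05 [-0.26  0.45  0.34]
0.042 [ 0.42  0.51 -1.  ]
0.035 [0.83 0.19 1.62]
grip [0.49478457 0.28645799 0.03539761] 0.014209488228626891 98.08804035186768 [-1.03 -0.67  3.26]
16.0417
```

View pics/grip.png

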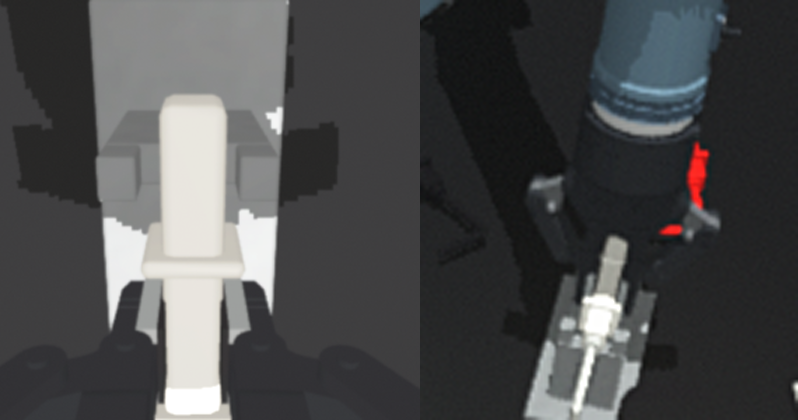

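The hook is gripped: gap 14 mm, 98 N, fingers between the guards. Next I'll lift it and hover over the eye.

```bash
cat >> h.py <<'E'
YAW=.143; U=np.array([np.cos(YAW),np.sin(YAW)]); EYE=np.array([.6745,-.0015]); FWD=.113
def tcp_for(tip_xy,tip_z): # TCP command that puts the held hook's tip there (yaw of rack)
    a=np.array(tip_xy)-FWD*U; return [a[0],a[1],tip_z+.0134]
E
python3 - <<'E'
from h import *
q=quat(-.066); g=np.load("grip.npy")
movel([g[0],g[1],.14],q,speed=.08); print(read_finger_gap(),np.round(read_ft_force(),2))
move_ptp(tcp_for(EYE,.12),quat(YAW)); pause(.2)
movel(tcp_for(EYE,.05),quat(YAW),speed=.08); pause(.3)
print(read_eef_pos(),tcp_for(EYE,.05),read_finger_gap(),np.round(read_ft_force(),2))
S=camera_params("scene");T=camera_params("top")
im=snap("scene");im2=snap("top")
tip=[*EYE,.05]
for P,x,y in((S,240,230),(T,266,120)):
    s=4
    for n,p in(("tip",tip),("rodend",[*EYE,.095]),("eye",[*EYE,.03])):print(n,((proj(P,p)-[x,y])*s).round(1))
a=cv2.resize(im[230:350,240:340],None,fx=4,fy=4,interpolation=2);b=cv2.resize(im2[120:240,266:366],None,fx=4,fy=4,interpolation=2)
cv2.imwrite("pics/hover.png",np.hstack([a,b])[:,:,::-1]);print(read_time_s())
E
```

```text
0.014413051873744124 [ 0.35  0.15 -1.08]
[ 0.56299789 -0.01754519  0.06385451] [np.float64(0.5626534009973352), np.float64(-0.01760398371636962), 0.0634] 0.014366055171286859 [-0.01  0.   -1.6 ]
tip [223.6 264.8]
rodend [221.  198.8]
eye [224.7 293. ]
tip [201.1 202.3]
rodend [200.1 183.4]
eye [201.6 210.2]
20.325
```

View pics/hover.png

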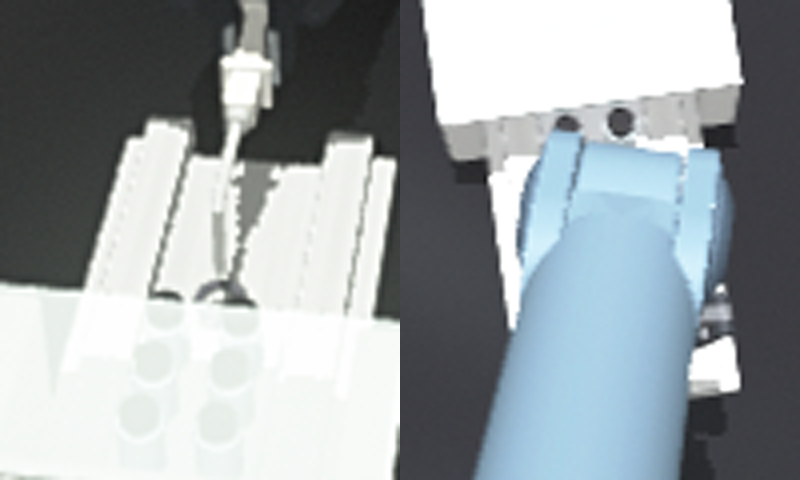

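In the scene view the tip hangs at about (222,270), just above the ring at about (222,294), as predicted. I'll lower it with a force guard.

```bash
python3 - <<'E'
from h import *
f0=np.array(read_ft_force())
for z in(.042,.037,.033,.030,.027,.024,.021):
    movel(tcp_for(EYE,z),quat(YAW),speed=.03)
    f=np.array(read_ft_force())-f0;print(z,f.round(2),round(read_eef_pos()[2],4))
    if abs(f[2])>5 or np.hypot(*f[:2])>5: print("ABORT");break
pause(.3);print((np.array(read_ft_force())-f0).round(2),np.round(read_ft_torque(),2),read_time_s())
im=snap("scene");S=camera_params("scene")
cv2.imwrite("pics/down.png",cv2.resize(im[230:350,240:340,::-1],None,fx=5,fy=5,interpolation=2))
for p in([*EYE,.069],[*EYE,.03]):print(((proj(S,p)-[240,230])*5).round(1))
E
```

```text
0.042 [-0.66  0.36 -1.45] 0.0549
0.037 [-1.14  0.04  0.07] 0.0501
0.033 [-1.26  0.5  -1.14] 0.0461
0.03 [-0.53 -0.57  0.04] 0.0431
0.027 [-0.29 -0.31  0.32] 0.0401
0.024 [-0.06  0.61  0.38] 0.0371
0.021 [-0.71  0.61 -0.37] 0.0341
[-0.87 -0.13 -0.95] [0.03 0.02 0.02] 22.6417
[278.1 296.7]
[280.8 366.3]
```

View pics/down.png

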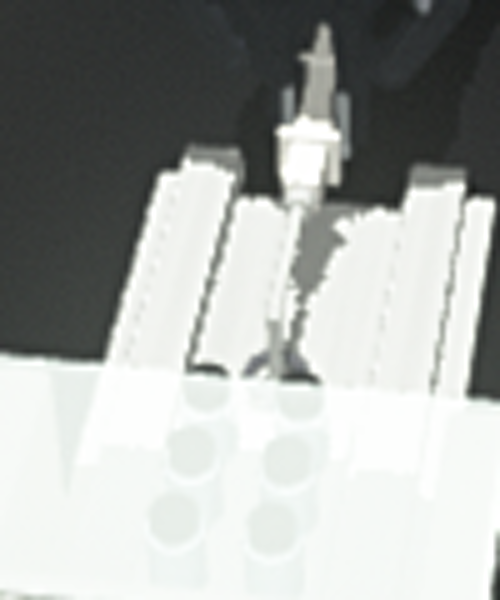

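The tip is inside the ring with no contact force. Now I'll draw the tray out gently.

```bash
python3 - <<'E'
from h import *
U3=np.array([*U,0]);Z=.021
F=lambda n=3:np.mean([np.array(read_ft_force())@U3 for _ in range(n)])
t0=read_time_s();f0=F(6);print("f0",f0,read_time_s()-t0)
fr=[];s=0;log=[]
while s<.115:
    ds=.004 if s<.06 else .001
    s+=ds
    movel(tcp_for(EYE-s*U,Z),quat(YAW),speed=.025 if s<.06 else .012)
    f=F()-f0; log.append((round(s*1e3,1),round(f,1)))
    if s<=.06:
        fr.append(f)
        if f>10: print("HIGH");break
    else:
        base=np.median(fr[4:])
        if f>base+3:
            pause(.1); f=F(5)-f0; log.append(("chk",round(f,1)))
            if f>base+6.5: break
    if read_time_s()>50: print("time");break
print(log,"base",np.median(fr[4:]),read_time_s(),read_eef_pos(),read_finger_gap())
E
```

```text
f0 0.9131485397898776 0.0
[(4.0, np.float64(-0.2)), (8.0, np.float64(0.2)), (12.0, np.float64(-0.1)), (16.0, np.float64(0.5)), (20.0, np.float64(0.4)), (24.0, np.float64(-0.2)), (28.0, np.float64(-0.7)), (32.0, np.float64(-0.1)), (36.0, np.float64(-0.1)), (40.0, np.float64(-0.3)), (44.0, np.float64(0.7)), (48.0, np.float64(-0.1)), (52.0, np.float64(-0.1)), (56.0, np.float64(-0.9)), (60.0, np.float64(-0.2)), (61.0, np.float64(0.7)), (62.0, np.float64(0.5)), (63.0, np.float64(0.3)), (64.0, np.float64(-0.2)), (65.0, np.float64(1.2)), (66.0, np.float64(0.6)), (67.0, np.float64(1.4)), (68.0, np.float64(1.1)), (69.0, np.float64(0.6)), (70.0, np.float64(0.7)), (71.0, np.float64(0.4)), (72.0, np.float64(1.2)), (73.0, np.float64(1.5)), (74.0, np.float64(0.7)), (75.0, np.float64(0.4)), (76.0, np.float64(0.9)), (77.0, np.float64(0.1)), (78.0, np.float64(0.7)), (79.0, np.float64(1.2)), (80.0, np.float64(0.3)), (81.0, np.float64(0.0)), (82.0, np.float64(0.4)), (83.0, np.float64(0.4)), (84.0, np.float64(0.6)), (85.0, np.float64(0.5)), (86.0, np.float64(0.4)), (87.0, np.float64(0.6)), (88.0, np.float64(0.6)), (89.0, np.float64(0.7)), (90.0, np.float64(0.6)), (91.0, np.float64(0.5)), (92.0, np.float64(1.7)), (93.0, np.float64(1.3)), (94.0, np.float64(0.2)), (95.0, np.float64(0.9)), (96.0, np.float64(0.3)), (97.0, np.float64(0.7)), (98.0, np.float64(-0.1)), (99.0, np.float64(1.1)), (100.0, np.float64(1.3)), (101.0, np.float64(0.8)), (102.0, np.float64(1.6)), (103.0, np.float64(4.3)), ('chk', np.float64(4.4)), (104.0, np.float64(5.6)), ('chk', np.float64(6.1)), (105.0, np.float64(7.3)), ('chk', np.float64(7.0))] base -0.08056753072133233 39.0417 [ 0.46185026 -0.03218407  0.03504105] 0.014601315081440877
```

The force rises steadily from about 102 mm of travel, which fits a stop inside the stated window. I'll confirm with the cameras that the tray moved, then press a little firmer and hold.

```bash
python3 - <<'E'
from h import *
U3=np.array([*U,0]);Z=.021
S=camera_params("scene");snap("scene")
for n,z in(("eye",.03),("tray",.012)):
    for r in tip_of("scene",n)[:3]:
        p=at_z(S,r['at'],z);print(n,round(r['confidence'],2),p.round(4),"rack x",((p[:2]-[.6797,.001])@U).round(4))
s=.105;f=0
while s<.116:
    s+=.001;movel(tcp_for(EYE-s*U,Z),quat(YAW),speed=.012);pause(.08)
    a=[]
    for _ in range(4):pause(.02);a.append(np.array(read_ft_force())@U3-.9)
    f=np.mean(a);print(round(s*1e3),f.round(2))
    if f>11.5:break
for _ in range(8):pause(.1);print(round(np.array(read_ft_force())@U3-.9,2),end=' ')
print(read_time_s(),read_finger_gap(),np.round(read_ft_torque(),2))
E
```

```text
eye 0.72 [ 0.2723 -0.1306  0.03  ] rack x -0.422
eye 0.63 [ 0.5871 -0.0148  0.03  ] rack x -0.0939
tray 0.91 [ 0.6621 -0.0048  0.012 ] rack x -0.0182
tray 0.83 [ 0.3578 -0.1355  0.012 ] rack x -0.338
106 6.13
107 8.73
108 9.94
109 10.52
110 12.18
11.22 11.17 12.02 11.38 12.88 12.27 12.95 12.75 41.9917 0.014015904040242043 [ 0.3  -2.42  0.  ]
```

The tray has moved (about 90 mm by the detector) and holds 11–13 N against the stop for 0.8 s. Now I'll unload, centre the tip in the hole and lift out.

```bash
python3 - <<'E'
from h import *
U3=np.array([*U,0]);Z=.021;s=.110;zero=None
while s>.095:
    s-=.001;movel(tcp_for(EYE-s*U,Z),quat(YAW),speed=.02)
    a=[]
    for _ in range(3):pause(.02);a.append(np.array(read_ft_force())@U3-.9)
    f=np.mean(a);print(round(s*1e3),round(f,1),end='; ')
    if zero is None and f<1.2: zero=s
    if zero and s<=zero-.0035: break
    if f<-1.8: print("push");break
f0=np.array(read_ft_force())
for z in(.026,.031,.036,.045):
    movel(tcp_for(EYE-s*U,z),quat(YAW),speed=.04);f=np.array(read_ft_force())-f0;print(z,f.round(2))
    if abs(f[2])>6:print("ABORT");break
print(read_eef_pos(),read_time_s())
E
```

```text
109 10.5; 108 8.6; 107 6.7; 106 5.0; 105 4.5; 104 4.1; 103 4.8; 102 3.5; 101 2.6; 100 0.4; 99 -1.5; 98 -0.6; 97 -0.7; 96 -1.1; 0.026 [-0.1  -0.58 -0.27]
0.031 [-0.53 -0.72  0.03]
0.036 [-0.76 -0.69 -0.41]
0.045 [-0.22  0.69 -0.66]
[ 0.46804633 -0.03124944  0.05881911] 47.3917
```

```bash
python3 - <<'E'
from h import *
q=quat(-.066);g=np.load("grip.npy")
movel(tcp_for(EYE-.096*U,.11),quat(YAW),speed=.15)
snap("scene");S=camera_params("scene")
print("tray",[at_z(S,r['at'],.012).round(4) for r in tip_of("scene","tray")[:2]])
move_ptp([g[0],g[1],.13],q);pause(.15)
movel([g[0],g[1],.06],q,speed=.1);f0=np.array(read_ft_force())
for z in(.048,.042,.039,.0365):
    movel([g[0],g[1],z],q,speed=.04);f=np.array(read_ft_force())-f0;print(z,f.round(2))
    if abs(f[2])>8:print("stopped");break
print(read_eef_pos(),read_finger_gap(),np.round(read_tcp_rot(),4),read_time_s())
E
```

```text
tray [array([ 0.6593, -0.0074,  0.012 ]), array([ 0.3631, -0.1432,  0.012 ])]
0.048 [-0.09 -0.15 -1.4 ]
0.042 [-1.07 -0.36 -0.85]
0.039 [ 0.41 -0.39 -0.26]
0.0365 [-0.64  0.7  -0.2 ]
[0.49460188 0.28635029 0.03629719] 0.014283713362801083 [ 3.300e-02  9.995e-01 -1.000e-04 -2.000e-04] 51.5417
```

```bash
python3 - <<'E'
from h import *
q=quat(-.066);g=np.load("grip.npy")
movel([g[0],g[1],.0355],q,speed=.03);pause(.1);print(np.round(read_ft_force(),2))
move_gripper(.085);pause(.2);print(read_finger_gap(),np.round(read_ft_force(),2))
movel([g[0],g[1],.13],q,speed=.1);pause(.2)
W=np.load("lift.npz")
im=snap("wrist","end.png");P=camera_params("wrist")
for n,z in(("hook",.07),("hook_tip",.022)):print(n,[(round(r['confidence'],2),at_z(P,r['at'],z).round(4)) for r in tip_of("wrist",n)[:2]])
# white handle outline by threshold, compared to a rendering of expectation
m=(im.min(2)>120).astype(np.uint8);m[:, :250]=0;m[:,400:]=0
ref=proj(P,[.4307,.2905,.08]);print("rear end expected px",ref.round(1),"guards",proj(P,[.470,.288,.083]).round(1),proj(P,[.5195,.2846,.083]).round(1),"bend",proj(P,[.6099,.279,.07]).round(1))
for r in range(20,480,12):
    c=np.where(im[r,285:355].min(1)>150)[0]
    print(r,(c.min()+285,c.max()+285,len(c)) if len(c) else None,end=' ')
snap("top");T=camera_params("top")
print("\ntop",[(n,[(round(r['confidence'],2),np.round(r['at'],1)) for r in tip_of("top",n)[:4]]) for n in("hook","hook_tip")],read_time_s())
E
```

```text
[-0.35  0.64 -2.43]
0.08491390854605538 [ 0.87  0.05 -0.12]
hook [(0.67, array([0.4949, 0.2855, 0.07  ]))]
hook_tip [(0.63, array([0.4137, 0.1652, 0.022 ]))]
rear end expected px [316.1 147. ] guards [316.4 216.1] [316.3 291.8] bend [317.1 392.8]
20 None 32 None 44 None 56 None 68 None 80 None 92 None 104 None 116 None 128 None 140 (np.int64(351), np.int64(354), 4) 152 (np.int64(307), np.int64(329), 23) 164 (np.int64(307), np.int64(329), 23) 176 (np.int64(307), np.int64(329), 23) 188 (np.int64(307), np.int64(337), 27) 200 (np.int64(285), np.int64(354), 61) 212 (np.int64(285), np.int64(354), 48) 224 (np.int64(285), np.int64(354), 66) 236 (np.int64(285), np.int64(354), 59) 248 (np.int64(285), np.int64(354), 59) 260 (np.int64(285), np.int64(354), 41) 272 (np.int64(285), np.int64(354), 37) 284 (np.int64(285), np.int64(354), 33) 296 (np.int64(299), np.int64(354), 41) 308 (np.int64(285), np.int64(350), 50) 320 (np.int64(307), np.int64(329), 23) 332 (np.int64(314), np.int64(322), 9) 344 (np.int64(314), np.int64(321), 8) 356 (np.int64(314), np.int64(321), 8) 368 (np.int64(315), np.int64(321), 7) 380 (np.int64(315), np.int64(321), 7) 392 (np.int64(315), np.int64(320), 6) 404 None 416 None 428 None 440 None 452 None 464 None 476 None 
top [('hook', [(0.67, array([206.2, 234.4])), (0.57, array([272.6, 310.1]))]), ('hook_tip', [(0.88, array([215. , 197.9])), (0.7, array([256.1, 268. ]))])] 54.3667
```

The hook is home: its rear end, axis and bend match the first pose within about 1–2 mm, and the robot is clear of it.

```bash
python3 -c "
from h import *
print(sign_off(),read_time_s())"
```

```text
the job is handed in; nothing more can be done
the job is handed in; nothing more can be done
```

I handed the job in at about 54 s: the tray was drawn against its stop with about 12 N held for 0.8 s, still there after the hook was freed, and the hook is back in its rest within about 2 mm; no verdict was returned.

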